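# Clip a supply caddy's ring into a snap hook

### The arm

A 6-joint arm with a two-finger parallel gripper is mounted at the origin on the work surface. World frame = base frame: x ahead of the robot, y to its left, z up, the work surface at z = 0. Lengths are in mm, angles in rad, forces in N, time in s.
With the tool pointing down it reaches from about 275 to 1000 mm from the base axis. Payload 8.4 kg.
Tool frame: the origin (TCP) lies midway between the tips of the shut fingers; the grasp point (between the pads) lies r.grasp_offset behind it (r.grasp_offset is the distance from the TCP to the grasp point, in mm); z points along the fingers, y is the direction in which the jaws open and shut (so a half turn about z gives the same grasp; the last joint's range is limited). The gripper opens to 85 mm and grips with 20 to 120 N. Pads are 22 mm wide; open, the fingers measure 114 mm over their backs; the gripper's body (76 mm by 85 mm) begins 54 mm behind the grasp point. The pads swing forward as they close: fully open they stand 13 mm farther back than shut.
Start: joints at [1.136, 0.353, 1.633, -0, 1.155, -0.002], TCP at [262.133, 567.375, 200.081] pointing down, gripper open.
Joint ranges: [-2.63, 2.63], [-0.92, 2.1], [0.06, 2.66], [-1.3, 4.44], [0, 2.69], [-3.02, 3.02]. Speed limits (rad/s): [2.22, 2.22, 2.79, 3.14, 3.14, 3.14].

### API

Orientations are given as [roll, pitch, yaw] about the fixed x, y, z axes, in that order (R = Rz(yaw) Ry(pitch) Rx(roll)).
In Python, from rig import r gives the robot as it stands.
- The arm moves only by the tool jog_arm, never from a script. Its argument "series" is a list that holds one entry, the list of rows, each a list of 7 numbers: the shift along the tool's x, y, z in cm, then the turn, a rotation vector about the tool's x, y, z in degrees, then the finger opening in cm, from 0 to 8.54. A call has 1 to 5 rows; each row is the pose to reach, as a shift and turn from the pose commanded when the call began, along the tool's axes at that moment; what a row does not reach only later rows make up. A row lasts 1/8 s, in which the tool goes at most 62.5 mm and 10.7 degrees, less where a joint would pass 70% of its speed; a pose out of reach is approached as far as the arm can. A call with a gripper value outside its range is refused whole. The fingers move at their own pace and stop on an object; "newtons" is the grip in N (left out, the last holds). Time passes only in rows, so rows that repeat a pose let the fingers close. It gives the time, the measured TCP pose, the force and the opening at its end, in the units of the state.
- r.sense(): the state, without advancing time (a new reading comes with each control period).
- r.grab_frame(name): name is "side" or "top"; returns the picture (420x560x3 uint8, red, green, blue); there is no depth.
- r.calibration(name): a dict with "mtx" (3x3 intrinsics, pixels), "origin" and "attitude" of the camera in the world. Camera axes: x right, y down, z forward; pixel columns grow to the right and rows downward; lengths in mm; the calibration is good to about 2 mm. A picture is of the moment at which its call begins. calibration takes no time and is no camera call.
- r.sign_off(): hands the job in, once; it reports no verdict.
The state is a dict: "clock": time; "qpos": joint angles; "qvel": joint speeds; "joint_efforts": joint torques, N m; "eef_pos": TCP position; "tcp_rot": TCP orientation; "contact_force": force on the tool from outside, world axes, zero at the start; "wrist_torque": the same for the moment, N m; "opening": opening from 0.0 (shut) to 1.0 (fully open).
Only numpy, scipy, OpenCV 4.12 (cv2) and the standard library are available. Lean on these libraries where they do the work, as an engineer would, in place of code of your own. Each camera call takes 0.05 s, during which the arm holds its last target.

### The job

Pick up the green supply caddy by its steel ring and hang it on the stand's snap hook: press the sprung brass gate inward with the top bar of the ring, pass the bar down inside the hook and let the gate snap shut above it. The hook may sit anywhere along its short rail, so feel for it gently and never force the caddy against the stand; let go of the caddy hanging still and level, and leave the carton, the bottle and the jar where they are.

Things in the scene. Friction and masses are not known exactly. Their poses are not given: they have to be found in the camera images.
- caddy: Loose green plastic tray 90 (x) x 146 (y) mm, 50 mm high, 0.22-0.37 kg, filled with paper rolls. A rigid upright rectangular steel ring stands over its middle, in the plane x = 0. Origin at the centre of the underside, z up. Symmetrical: either way round will do.
- ring_bar (a point): Middle of the ring's level top bar, 140 mm above the caddy's underside; axes as the caddy's. The bar is round, 6 mm thick, along y, 140 mm long between the ring's two upright legs. Below it the ring is open for 85 mm. The 68 mm of bare bar between the two grip sleeves goes into the hook.
- sleeve (a point): Centre of one black flat-sided grip sleeve on the top bar, 48 mm to +y of ring_bar; its twin is 48 mm to -y. Each is 12 mm thick (x), 28 mm long (y), 14 mm high. Take either from above, fingers closing along the caddy's x. Axes as the caddy's.
- stand: Fixed grey stand with rail, hook and gate. Origin on the bench straight below hook_mark; z up, +x from the hook back to the post. Base plate 200 x 150 x 12 mm, from 60 mm in front (-x) to 140 mm behind. Post 22 mm square, 239 mm high, at x = +115 mm; rail 12 mm square, centred 20 mm below hook_mark. Keep the force between caddy and stand under 16 N.
- hook_mark (a point): Point on the stand, 232 mm up: where the gate's hinge on the shank is if the hook is mid-range. Axes as the stand's. The hook with its blue sleeve is clamped anywhere within 36 mm to -x or +x of that; this offset is NOT reported: feel for it or see it. The clamp holds firm. Nothing of the hook stands over 8 mm above this.
- nose_mark (a point): 44 mm to -x of hook_mark: axis of the hook's rigid upright nose if mid-range (shifts with the hook, up to 36 mm in x). The hook is a J of 8 mm round steel in the plane y = 0, open at the top: its nose thickened to 10 mm over the top 20 mm (outer face 5 mm to -x of the axis, inner face 5 mm to +x), flat top 6 mm above this point. Shank axis 44 mm to +x; underside of the J 48 mm below.
- way_in (a point): 34 mm to -x of hook_mark, 10 mm behind the nose axis (shifts with the hook): best line for the bar's centre to come straight down, give or take 2 mm. Farther in, the gate reaches its stop and jams; nearer, the bar lands on the nose. Gate snaps up once the bar is about 30 mm below this point; the bar rests on the J's flat bottom 37 mm below it.
- gate (a joint): Sprung brass gate, a 6 mm rod hinged on the shank and reaching level to the nose (tip 38 mm from the shank axis). Rad: 0 shut, grows as it is pressed inward (down), stop at 0.70. Takes about 3 N at the tip to start and about 6 N when nearly open; springs shut by itself.
- carton: Bystander: brown carton 80 x 120 x 70 mm, origin at the centre of its underside. Leave alone.
- bottle: Bystander: orange bottle 64 mm across, 170 mm high, origin under its centre. Leave alone.
- jar: Bystander: white jar with blue lid, 72 mm across, 85 mm high, origin under its centre. Leave alone.
Not all that is in view belongs to the job. What is shaped like the caddy but blue is not meant. Several things have the shape of the stand; the one meant has the colours described above.

How it is judged (in metres and radians):
On the way, in this order (a step that is already met when the one before it is completed fails the run):
1. the caddy is lifted clear of the bench (height (world z) of caddy above 0.04 m), for 0.2 s.
2. the ring's bar presses the gate well inward (value of joint gate above 0.35 rad and contact force between caddy and stand above 1 N), for 0.05 s.
3. the bar is inside the hook and the gate has snapped shut above it (value of joint gate below 0.1 rad and z of ring_bar in the frame of hook_mark between -0.045 and -0.02 m), for 0.2 s.
At the end, for the whole second after the job is handed in: The caddy hangs free by its ring's top bar inside the hook: bar 26 to 44 mm below the mark, its middle within 34 mm of the hook's plane, gate shut (under 0.1 rad), tilted under 0.25 rad, slower than 80 mm/s, its weight on the hook, fingers off it (value of joint gate below 0.1 rad and z of ring_bar in the frame of hook_mark between -0.044 and -0.026 m and x of ring_bar in the frame of hook_mark between -0.08 and 0.033 m and y of ring_bar in the frame of hook_mark between -0.034 and 0.034 m and angle between caddy's own z axis and vertical below 0.25 rad and contact force between caddy and stand above 1 N and contact force between caddy and the fingers below 0.1 N and linear speed of caddy below 0.08 m/s); the robot touches nothing.
It fails at once if the caddy is forced against the stand or hook with more than 16 N (contact force between caddy and stand above 16 N).
It fails at once if the arm or fingers push the stand with more than 16 N (contact force between the arm and stand above 16 N).
It fails at once if the carton is disturbed (moved more than 25 mm) (distance of carton from where it was at the start of the episode above 0.025 m).
It fails at once if the bottle is disturbed (moved more than 25 mm) (distance of bottle from where it was at the start of the episode above 0.025 m).
It fails at once if the jar is disturbed (moved more than 25 mm) (distance of jar from where it was at the start of the episode above 0.025 m).
It also fails if it takes over 64 s, if anything falls off the work surface, if the arm or the gripper's body presses on something with over 40 N, if the wrist force passes 120 N, or if a joint passes its speed limit or range.

## Working session

There is one attempt and no reset: what is moved stays moved. The work goes in short steps, Python scripts to look and compute and a tool call to move; the robot and the scene stay as the last step left them, time stands still between calls to the robot, and variables do not carry over. Pictures are saved under pics/ and viewed, and the job is handed in when it is done.

Besides the shell and the picture viewer there is one more tool, called in YAML: its name, and indented under it one key for each argument. jog_arm: Moves the arm, as the interface text tells. Its arguments: {"type":"object","properties":{"series":{"type":"array","items":{"type":"array","items":{"type":"array","items":{"type":"number"}}}},"newtons":{"type":"number"}},"required":["series"]}

```bash
ls; mkdir -p pics
python3 - <<'E'
from rig import r
import cv2
s=r.sense();print(s, r.grasp_offset)
for n in("side","top"):
    c=r.calibration(n);print(n,c)
    im=r.grab_frame(n);cv2.imwrite(f"pics/{n}0.png",im[:,:,::-1])
E
```

```text
pics
{'clock': 0.0, 'qpos': array([ 1.13561410e+00,  3.53611397e-01,  1.63416510e+00,  8.69504556e-06,
        1.15520612e+00, -2.42366870e-03]), 'qvel': array([-0.00038679, -0.00079058,  0.00129237,  0.00020116,  0.00149207,
        0.00018766]), 'joint_efforts': array([ 7.72025669e-04, -6.05261564e+01, -3.42067409e+01, -3.20624747e-05,
        9.54378425e-03,  5.16747707e-05]), 'eef_pos': array([261.89441979, 566.89009496, 199.37142157]), 'tcp_rot': array([-3.14020272e+00, -1.13187850e-05,  2.70883057e+00]), 'contact_force': array([ 1.20380815, -0.42577951,  0.1596139 ]), 'wrist_torque': array([ 0.02427741, -0.01767404, -0.02729275]), 'opening': 0.999537353877432} 18.700000000000003
side {'mtx': array([[428.81926918,   0.        , 286.75151485],
       [  0.        , 428.81926918, 208.55084173],
       [  0.        ,   0.        ,   1.        ]]), 'origin': array([ 193.37853549, 1280.99423961,  916.44816466]), 'attitude': array([-2.11627816, -0.00985598, -2.88205412])}
top {'mtx': array([[384.71252397,   0.        , 280.68355454],
       [  0.        , 384.71252397, 212.98779768],
       [  0.        ,   0.        ,   1.        ]]), 'origin': array([ 349.33127063,   55.28215303, 1161.10404216]), 'attitude': array([-3.00221367e+00,  2.88942701e-03, -1.57098511e+00])}
```

View pics/side0.png

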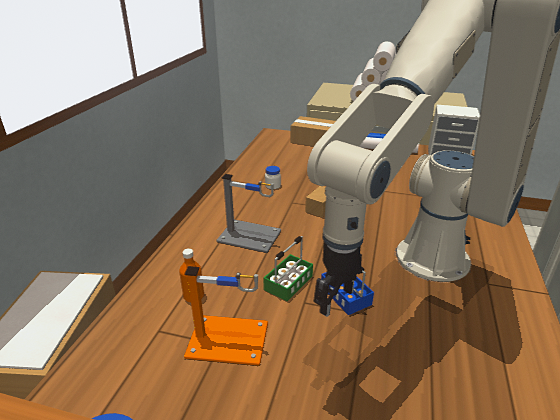

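View pics/top0.png

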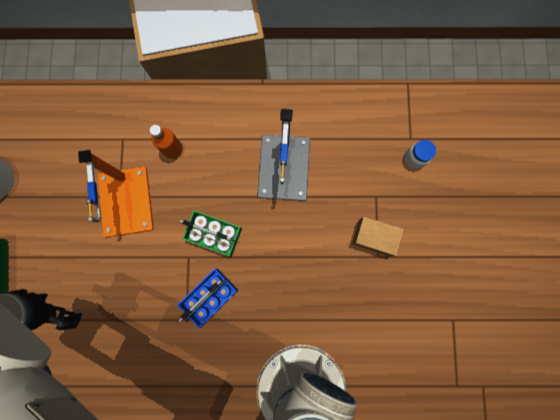

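The grey stand (top 285,165; side 250,215) fits the description. The orange stand (top 120,200; side 225,300) has the wrong colour. The green caddy is at top (212,233) and side (290,275), the blue look-alike at top (208,298). I'll confirm with crops.

```bash
cat > h.py <<'E'
import numpy as np, cv2
from scipy.spatial.transform import Rotation as Ro
from rig import r
C={n:r.calibration(n) for n in("side","top")}
def ray(n,u,v):
    c=C[n];d=np.linalg.inv(c["mtx"])@[u,v,1];return np.array(c["origin"]),Ro.from_euler('xyz',c["attitude"]).as_matrix()@d
def onz(n,u,v,z):
    o,d=ray(n,u,v);return o+d*(z-o[2])/d[2]
def proj(n,p):
    c=C[n];q=Ro.from_euler('xyz',c["attitude"]).as_matrix().T@(np.array(p)-c["origin"]);q=c["mtx"]@q;return q[:2]/q[2]
def two(a,b):
    o1,d1=ray("side",*a);o2,d2=ray("top",*b)
    A=np.stack([d1,-d2],1);t=np.linalg.lstsq(A,o2-o1,rcond=None)[0]
    p,q=o1+t[0]*d1,o2+t[1]*d2;return (p+q)/2,np.linalg.norm(p-q)
E
python3 - <<'E'
from h import *
t=cv2.imread("pics/top0.png");s=cv2.imread("pics/side0.png")
a=cv2.resize(t[95:270,165:325],None,fx=3.4,fy=3.4,interpolation=cv2.INTER_CUBIC)
cv2.imwrite("pics/ctop.png",a)
b=cv2.resize(s[165:305,210:330],None,fx=4.2,fy=4.2,interpolation=cv2.INTER_CUBIC)
cv2.imwrite("pics/cside.png",b)
print(a.shape,b.shape)
E
```

```text
(595, 544, 3) (588, 504, 3)
```

View pics/ctop.png

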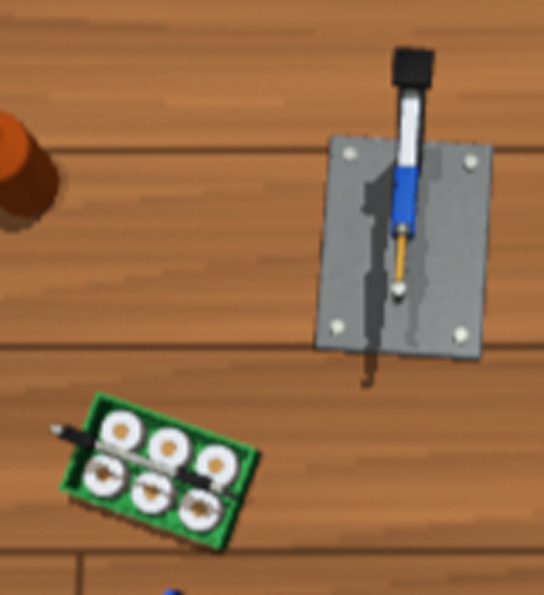

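View pics/cside.png

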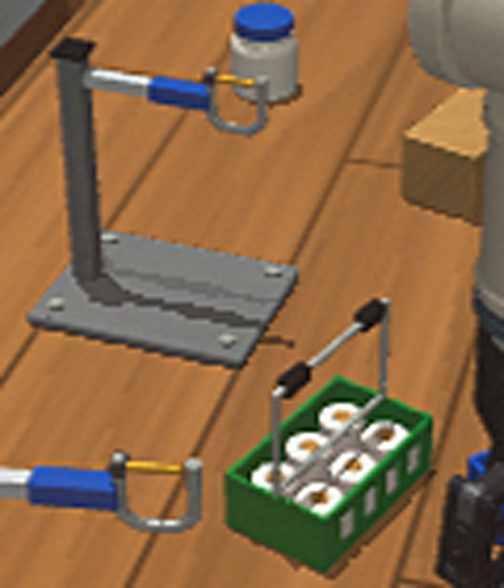

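The crops confirm it: grey stand with a brass gate and nose, and a green caddy with two black sleeves. Next I measure.

Run:
```python
from h import *
t=cv2.imread("pics/top0.png");hsv=cv2.cvtColor(t,cv2.COLOR_BGR2HSV)
roi=np.zeros(t.shape[:2],np.uint8);roi[200:270,170:260]=1
m=cv2.inRange(hsv,(40,90,40),(85,255,255))*roi
pts=cv2.findNonZero(m);rc=cv2.minAreaRect(pts);bx=cv2.boxPoints(rc)
P=np.array([onz("top",u,v,50) for u,v in bx]);print("rim",bx.round(1).tolist(),P.round(1).tolist(),[np.linalg.norm(P[i]-P[i-1]).round(1) for i in range(4)],"ctr",P.mean(0).round(1))
for i in range(4):
    d=P[i]-P[i-1];print(np.degrees(np.arctan2(d[1],d[0])).round(1))
roi[:]=0;roi[125:210,250:320]=1
m=cv2.inRange(hsv,(0,0,90),(179,60,160))*roi
m=cv2.morphologyEx(m,cv2.MORPH_OPEN,np.ones((3,3)));
pts=cv2.findNonZero(m);pts=pts[pts[:,0,1]>133]
rc=cv2.minAreaRect(pts);bx=cv2.boxPoints(rc)
P=np.array([onz("top",u,v,12) for u,v in bx]);print("base",bx.round(1).tolist(),P.round(1).tolist(),[np.linalg.norm(P[i]-P[i-1]).round(1) for i in range(4)],"ctr",P.mean(0).round(1))
for i in range(4):
    d=P[i]-P[i-1];print(np.degrees(np.arctan2(d[1],d[0])).round(1))
T=lambda x,y:(165+(x-1.2)/3.4,95+(y-1.2)/3.4)
S=lambda x,y:(210+(x-1.6)/4.2,165+(y-1.6)/4.2)
print("nose",two(S(262,82),T(399,290)), onz("top",*T(399,290),238))
print("hinge",two(S(211,76),T(403,230)), onz("top",*T(403,230),238))
print("posttop",two(S(73,50),T(412,70)), onz("top",*T(412,70),239))
print("sleeveA",two(S(293,379),T(72,436)), "B",two(S(370,315),T(195,480)))
print("sl z140",onz("top",*T(72,436),144),onz("top",*T(195,480),144),onz("side",*S(293,379),140),onz("side",*S(370,315),140))
# base corners side/top by hand
for c in [(330,136),(493,147),(480,359),(316,348)]: print(onz("top",*T(*c),12).round(1))
```

```text
rim [[181.60000610351562, 239.0], [192.60000610351562, 209.10000610351562], [241.5, 227.0], [230.5, 256.8999938964844]] [[429.4, 344.9, 50.0], [516.9, 315.9, 50.0], [464.2, 172.3, 50.0], [377.9, 202.6, 50.0]] [np.float64(151.3), np.float64(92.1), np.float64(152.9), np.float64(91.4)] ctr [447.1 258.9  50. ]
70.1
-18.3
-110.1
160.7
base [[257.3999938964844, 196.8000030517578], [261.0, 134.5], [309.6000061035156, 137.3000030517578], [305.8999938964844, 199.6999969482422]] [[560.0, 129.3, 12.0], [756.8, 119.6, 12.0], [747.4, -31.0, 12.0], [551.2, -17.8, 12.0]] [np.float64(147.5), np.float64(197.0), np.float64(150.9), np.float64(196.7)] ctr [653.9  50.   12. ]
86.5
-2.8
-93.6
176.2
nose (array([562.40102242,  54.86521601, 235.34410386]), np.float64(2.2170779446605087)) [560.67190303  54.68090638 238.        ]
hinge (array([607.09388238,  51.81045347, 232.91506242]), np.float64(0.9572207901273765)) [605.19536397  51.74716472 238.        ]
posttop (array([728.61685844,  45.11108439, 235.97573122]), np.float64(1.814036264551514)) [726.41821591  44.97542105 239.        ]
sleeveA (array([465.54780237, 310.44384867, 145.17904958]), np.float64(0.22012259776560994)) B (array([432.30820659, 214.35708006, 140.49996939]), np.float64(2.004687438294815))
sl z140 [465.57318721 310.71880178 144.        ] [431.03269911 213.64869572 144.        ] [467.48948899 303.92277484 140.        ] [433.48056144 213.67686061 140.        ]
[756.2 117.5  12. ]
[745.6 -31.3  12. ]
[549.5 -17.6  12. ]
[559.6 128.6  12. ]
```

Measured so far:
- **Stand:** yaw about -3.4°, hook_mark about (614, 52), nose about (562, 55). That puts the hook offset near -7 mm.
- **Caddy:** yaw about -18.8°, with the +y sleeve near (464, 306.5, 140).

The base rectangle came out 197x149, the rim 92x152, and the nose height 235, so the sizes fit. I'll take the +y sleeve because it's clear of the blue caddy.

```bash
cat >> h.py <<'E'
def plan(x,y,z,yawdeg,ref=None):
    s=r.sense();R=Ro.from_euler('xyz',s["tcp_rot"]);T=Ro.from_euler('xyz',[np.pi,0,np.radians(yawdeg)])
    d=R.inv().apply(np.array([x,y,z])-s["eef_pos"])/10;w=np.degrees((R.inv()*T).as_rotvec())
    print("t",round(s["clock"],2),"tcp",s["eef_pos"].round(1),"rot",np.degrees(s["tcp_rot"]).round(2),"F",s["contact_force"].round(2),"M",s["wrist_torque"].round(2),"op",round(s["opening"],3))
    print("shift cm",d.round(3),"turn",w.round(2),"rows>=",max(np.linalg.norm(d)/6.25,np.linalg.norm(w)/10.7).round(2))
    return d,w
E
python3 -c "
from h import *
plan(464,306.5,190,71.2)"
```

```text
t 0.1 tcp [261.9 566.9 199.4] rot [-179.93   -0.    155.2 ] F [-0.34 -0.34 -0.45] M [0.01 0.02 0.05] op 1.0
shift cm [-29.267 -15.165   0.961] turn [-6.0e-02  5.0e-02  8.4e+01] rows>= 7.85
```

jog_arm:
  series:
    - [[-4,-2,0.1,0,0,10.5,8.5],[-9,-4.7,0.3,0,0,21,8.5],[-14.5,-7.5,0.5,0,0,31.5,8.5],[-20,-10.4,0.7,0,0,42,8.5],[-25,-13,0.9,0,0,52.5,8.5]]
  newtons: 100

```text
clock: 0.72
eef_pos: [435.4, 342.6, 190.9]
tcp_rot: [-3.141, 0.0, 1.786]
contact_force: [0.6, 0.8, -0.4]
opening: 0.991
```

```bash
python3 -c "
from h import *
plan(464,306.5,190,71.2)"
```

```text
t 0.72 tcp [435.4 342.6 190.9] rot [-1.7999e+02  1.0000e-02  1.0235e+02] F [ 0.63  0.75 -0.44] M [ 0.03 -0.01  0.03] op 0.991
shift cm [-4.139  2.022  0.087] turn [-1.000e-02  1.000e-02  3.115e+01] rows>= 2.91
```

jog_arm:
  series:
    - [[-2,1,0,0,0,10.5,8.5],[-3.5,1.7,0.1,0,0,21,8.5],[-4.2,2,0.1,0,0,31.3,8.5],[-4.2,2,0.1,0,0,31.3,8.5]]

```text
clock: 1.23
eef_pos: [463.4, 307.4, 189.8]
tcp_rot: [-3.141, 0.0, 1.246]
contact_force: [-0.2, 0.6, -0.2]
opening: 0.995
```

Run:
```python
from h import *
plan(464,306.5,121,71.2)
for n in("side","top"): cv2.imwrite(f"pics/{n}1.png",r.grab_frame(n)[:,:,::-1])
t=cv2.imread("pics/top1.png");s=cv2.imread("pics/side1.png")
cv2.imwrite("pics/c1.png",np.hstack([cv2.resize(t[180:290,150:260],(400,400)),cv2.resize(s[200:310,240:350],(400,400))]))
```

```text
t 1.23 tcp [463.4 307.4 189.8] rot [-1.7998e+02  3.0000e-02  7.1410e+01] F [-0.18  0.57 -0.25] M [-0.01  0.03  0.03] op 0.995
shift cm [-0.061  0.091  6.878] turn [-0.02  0.03  0.21] rows>= 1.1
```

View pics/c1.png

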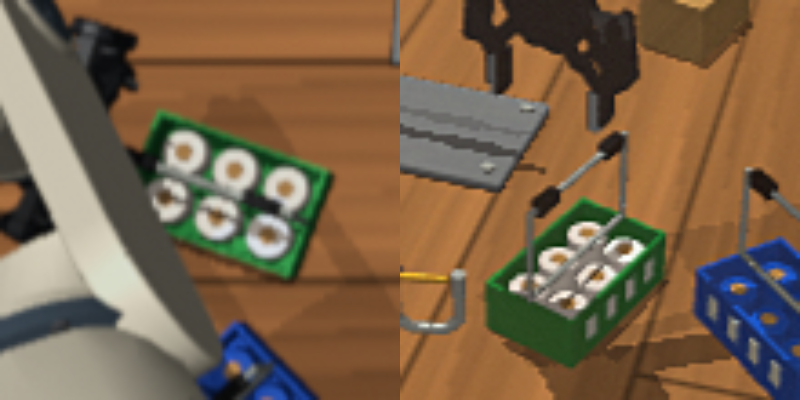

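The crops show the fingers straddling the +y sleeve on the left of the top view, well clear of the blue caddy. Descending.

jog_arm:
  series:
    - [[-0.03,0.05,2.5,0,0,0.2,8.5],[-0.06,0.09,5,0,0,0.2,8.5],[-0.06,0.09,6.3,0,0,0.2,8.5],[-0.06,0.09,6.9,0,0,0.2,8.5],[-0.06,0.09,6.9,0,0,0.2,8.5]]

```text
clock: 1.95
eef_pos: [464.0, 307.3, 121.2]
tcp_rot: [-3.142, 0.0, 1.244]
contact_force: [-0.6, 0.3, -0.1]
opening: 1.0
```

jog_arm:
  series:
    - [[0,0,0,0,0,0,3],[0,0,0,0,0,0,1.5],[0,0,0,0,0,0,0.5],[0,0,0,0,0,0,0.5],[0,0,0,0,0,0,0.5]]
  newtons: 100

```text
clock: 2.58
eef_pos: [464.0, 307.1, 121.1]
tcp_rot: [3.142, -0.0, 1.243]
contact_force: [-0.0, -0.8, 0.1]
opening: 0.061
```

Run:
```python
from h import *
plan(464,306.5,121,71.2)
for n in("side","top"): cv2.imwrite(f"pics/{n}2.png",r.grab_frame(n)[:,:,::-1])
t=cv2.imread("pics/top2.png");s=cv2.imread("pics/side2.png")
cv2.imwrite("pics/c2.png",np.hstack([cv2.resize(t[180:290,150:260],(400,400)),cv2.resize(s[200:310,240:350],(400,400))]))
```

```text
t 2.58 tcp [464.  307.1 121.1] rot [180.   -0.   71.2] F [-0.03 -0.77  0.13] M [-0.05 -0.02 -0.05] op 0.061
shift cm [-0.052  0.021  0.013] turn [ 0. -0.  0.] rows>= 0.01
```

View pics/c2.png

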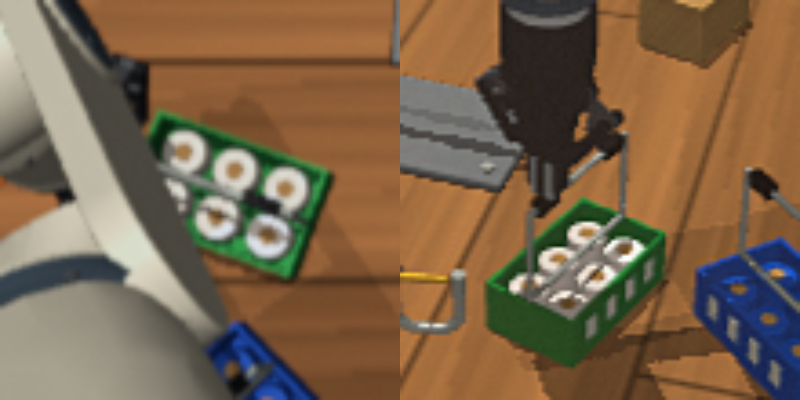

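jog_arm:
  series:
    - [[0,0,0,0,0,0,0.5],[0,0,0,0,0,0,0.5]]

```text
clock: 2.92
eef_pos: [463.9, 307.1, 121.0]
tcp_rot: [-3.142, 0.0, 1.243]
contact_force: [-0.2, -0.7, -0.2]
opening: 0.056
```

Run:
```python
from h import *
plan(464,306.5,121,71.2)
s=cv2.imread("pics/side2.png")
cv2.imwrite("pics/c3.png",cv2.resize(s[225:285,255:325],None,fx=9,fy=9,interpolation=cv2.INTER_CUBIC))
ex=Ro.from_euler('z',71.2,degrees=True).apply([1,0,0])
c=np.array([464.2,306.9,140.]);
print(proj("side",c),proj("side",c+14*ex),proj("side",c-14*ex),proj("side",[464,307.1,121.1]))
```

```text
t 2.92 tcp [463.9 307.1 121. ] rot [-180.     0.    71.2] F [-0.21 -0.75 -0.24] M [0.   0.04 0.02] op 0.056
shift cm [-0.052  0.024  0.004] turn [-0.  0.  0.] rows>= 0.01
[280.17991265 255.63337616] [277.47990331 258.04784014] [282.83763524 253.2567268 ] [280.2144319  260.74943641]
```

View pics/c3.png

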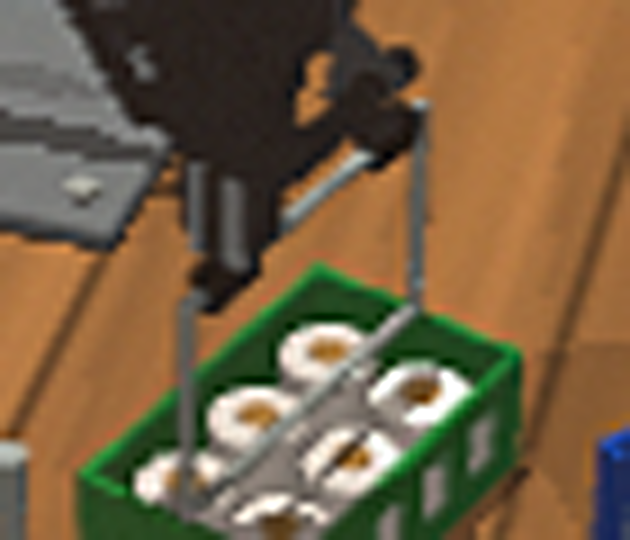

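The opening equals the commanded 5 mm, while the sleeve is 12 mm, so the reading is ambiguous. I'll close fully and see where it stops.

jog_arm:
  series:
    - [[0,0,0,0,0,0,0],[0,0,0,0,0,0,0],[0,0,0,0,0,0,0]]
  newtons: 100

```text
clock: 3.3
eef_pos: [464.0, 307.1, 121.1]
tcp_rot: [3.142, -0.0, 1.243]
contact_force: [-1.1, 0.2, 0.1]
opening: 0.003
```

Run:
```python
from h import *
plan(464,306.5,121,71.2)
cv2.imwrite(f"pics/side3.png",r.grab_frame("side")[:,:,::-1])
s=cv2.imread("pics/side3.png")
cv2.imwrite("pics/c4.png",cv2.resize(s[225:285,255:325],None,fx=9,fy=9,interpolation=cv2.INTER_CUBIC))
```

```text
t 3.3 tcp [464.  307.1 121.1] rot [180.   -0.   71.2] F [-1.15  0.24  0.11] M [ 0.03 -0.02 -0.  ] op 0.003
shift cm [-0.055  0.021  0.009] turn [ 0. -0.  0.] rows>= 0.01
```

View pics/c4.png

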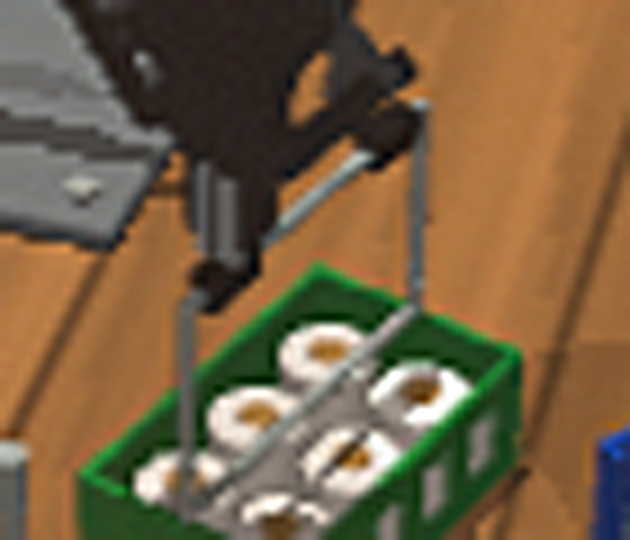

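Run:
```python
from h import *
for z in (190,203): print(z,proj("side",[463.4,307.4,z]))
for z in (121,130,140,147): print(z,proj("side",[464,307.1,z]))
s=cv2.imread("pics/side3.png")
cv2.imwrite("pics/c5.png",cv2.resize(s[235:275,265:305],None,fx=14,fy=14,interpolation=cv2.INTER_NEAREST))
s=cv2.imread("pics/side0.png")
cv2.imwrite("pics/c6.png",cv2.resize(s[225:265,265:325],None,fx=12,fy=12,interpolation=cv2.INTER_NEAREST))
```

```text
190 [280.4326585  241.99038441]
203 [280.44264874 238.31065146]
121 [280.2143665  260.77602816]
130 [280.22027355 258.37408348]
140 [280.226888   255.68448947]
147 [280.23155044 253.78862833]
```

View pics/c5.png

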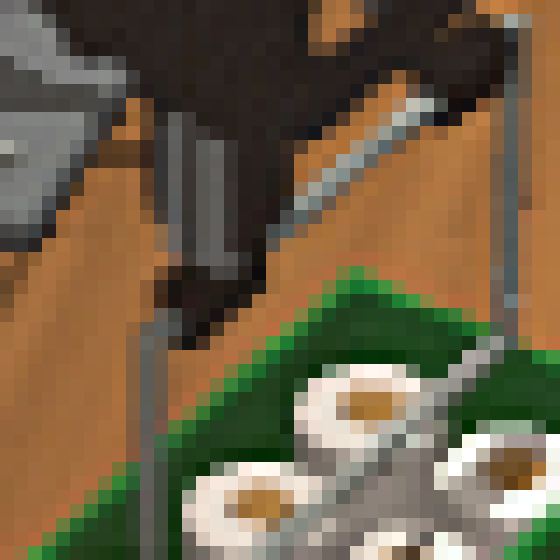

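View pics/c6.png

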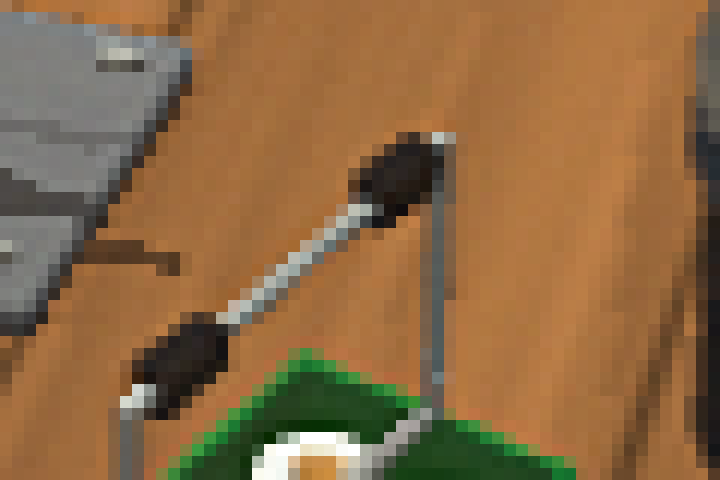

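Run:
```python
from h import *
e=np.array([262.1,567.2,199.5]);yd=Ro.from_euler('xyz',[np.pi,0,np.radians(155.2)]).apply([0,1,0])
for dz in(0,13,40):
  print(dz,proj("side",e+[0,0,dz]),proj("side",e+[0,0,dz]+yd*43),proj("side",e+[0,0,dz]-yd*43),proj("top",e+[0,0,dz]+yd*43),proj("top",e+[0,0,dz]-yd*43))
s=cv2.imread("pics/side0.png");t=cv2.imread("pics/top0.png")
cv2.imwrite("pics/c7.png",np.hstack([cv2.resize(s[240:330,290:380],None,fx=4,fy=4),cv2.resize(t[270:360,0:100],None,fx=4,fy=4)]))
```

```text
0 [334.8774664  316.81820184] [323.91602616 327.71777368] [345.21913767 306.53490087] [ 57.34305341 295.4700441 ] [ 88.08653161 310.54692898]
13 [335.26846659 312.66100502] [324.2403638  323.51313601] [345.66882199 302.42660466] [ 54.24034282 295.86415282] [ 85.39365221 311.15284712]
40 [336.09815998 303.8395291 ] [324.92904847 314.58518841] [346.62245693 293.71423763] [ 47.51407209 296.71852896] [ 79.55441695 312.46671902]
```

View pics/c7.png

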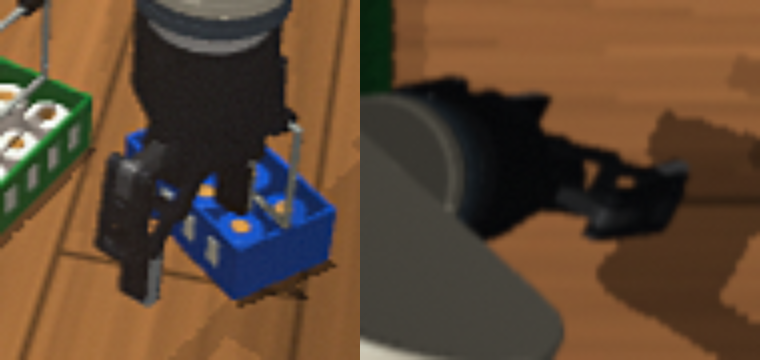

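Both views put the finger tips about 27 mm behind the reported TCP: side tip at (325,315), top tip at (80,311), both matching +40 mm when open. So the fingers shut just above the sleeve without touching it. I'll open, go 27 mm lower and grip again.

jog_arm:
  series:
    - [[0,0,0,0,0,0,6],[0,0,0,0,0,0,6],[0,0,0,0,0,0,6],[0,0,0,0,0,0,6]]

```text
clock: 3.85
eef_pos: [463.9, 307.1, 121.1]
tcp_rot: [-3.142, -0.0, 1.243]
contact_force: [0.1, 0.7, -0.4]
opening: 0.7
```

jog_arm:
  series:
    - [[0,0,0.7,0,0,0,6],[0,0,1.4,0,0,0,6],[0,0,2.1,0,0,0,6],[0,0,2.7,0,0,0,6],[0,0,2.7,0,0,0,6]]

```text
clock: 4.47
eef_pos: [463.6, 306.8, 93.4]
tcp_rot: [-3.141, 0.001, 1.243]
contact_force: [0.5, 0.4, 0.8]
opening: 0.702
```

jog_arm:
  series:
    - [[0,0,0,0,0,0,3],[0,0,0,0,0,0,0.5],[0,0,0,0,0,0,0.5],[0,0,0,0,0,0,0.5],[0,0,0,0,0,0,0.5]]
  newtons: 100

```text
clock: 5.1
eef_pos: [464.3, 307.3, 94.3]
tcp_rot: [3.141, -0.001, 1.243]
contact_force: [1.7, 0.8, 0.6]
opening: 0.114
```

Run:
```python
from h import *
plan(464,306.5,140,71.2)
s=cv2.cvtColor(r.grab_frame("side"),cv2.COLOR_RGB2BGR);cv2.imwrite("pics/side4.png",s)
cv2.imwrite("pics/c8.png",cv2.resize(s[225:285,255:325],None,fx=9,fy=9,interpolation=cv2.INTER_CUBIC))
```

```text
t 5.1 tcp [464.3 307.3  94.3] rot [ 1.7997e+02 -4.0000e-02  7.1200e+01] F [1.71 0.8  0.57] M [ 0.15 -0.3   0.04] op 0.114
shift cm [-8.500e-02 -1.000e-03 -4.571e+00] turn [ 0.03 -0.04  0.  ] rows>= 0.73
```

View pics/c8.png

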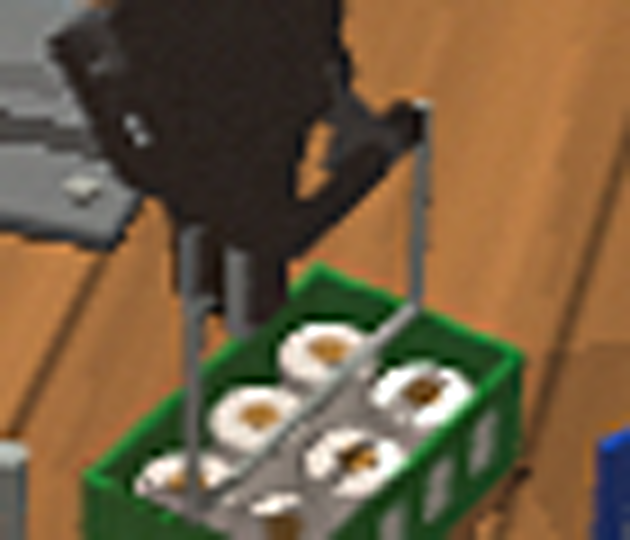

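The fingers now straddle the sleeve and stopped at 0.114, short of the commanded 0.06, so something is held. Lifting a little to check.

jog_arm:
  series:
    - [[0,0,0,0,0,0,0],[0,0,-0.8,0,0,0,0],[0,0,-2,0,0,0,0],[0,0,-3,0,0,0,0],[0,0,-3,0,0,0,0]]
  newtons: 110

```text
clock: 5.78
eef_pos: [464.6, 307.5, 125.3]
tcp_rot: [3.14, -0.002, 1.243]
contact_force: [0.0, -0.4, -1.9]
opening: 0.114
```

Run:
```python
from h import *
plan(464,306.5,225,86.6)
s=cv2.cvtColor(r.grab_frame("side"),cv2.COLOR_RGB2BGR);cv2.imwrite("pics/side5.png",s)
cv2.imwrite("pics/c9.png",cv2.resize(s[215:305,240:345],None,fx=6,fy=6,interpolation=cv2.INTER_CUBIC))
```

```text
t 5.78 tcp [464.6 307.5 125.3] rot [ 1.7993e+02 -9.0000e-02  7.1200e+01] F [ 0.02 -0.45 -1.91] M [ 0.13 -0.06  0.08] op 0.114
shift cm [-9.500e-02 -9.000e-03 -9.969e+00] turn [  0.08  -0.08 -15.4 ] rows>= 1.6
```

View pics/c9.png

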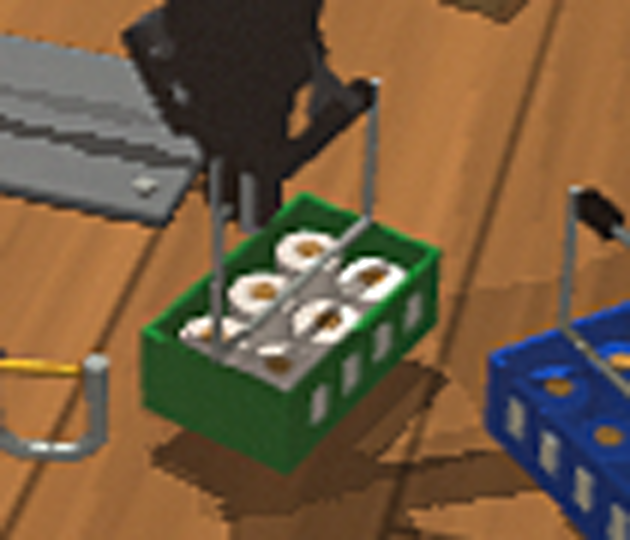

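It's held level and clear of the bench. Raising and yawing to the stand's heading.

jog_arm:
  series:
    - [[0,0,-2,0,0,-3,0],[0,0,-5,0,0,-7,0],[0,0,-8,0,0,-11,0],[0,0,-10,0,0,-15,0],[0,0,-10,0.1,-0.1,-15.4,0]]

```text
clock: 6.45
eef_pos: [464.6, 307.5, 225.1]
tcp_rot: [-3.141, 0.0, 1.511]
contact_force: [-0.5, -0.1, -2.5]
opening: 0.117
```

Run:
```python
from h import *
plan(515.3,105.7,225,86.6)
```

```text
t 6.45 tcp [464.6 307.5 225.1] rot [-1.7999e+02  1.0000e-02  8.6590e+01] F [-0.5  -0.09 -2.51] M [0.09 0.03 0.01] op 0.117
shift cm [-1.9842e+01  6.2620e+00  1.2000e-02] turn [-0.01  0.01 -0.01] rows>= 3.33
```

jog_arm:
  series:
    - [[-3,0.9,0,0,0,0,0],[-8,2.5,0,0,0,0,0],[-13,4.1,0,0,0,0,0],[-17.5,5.5,0,0,0,0,0],[-19.8,6.3,0,0,0,0,0]]

```text
clock: 7.08
eef_pos: [514.5, 103.3, 222.6]
tcp_rot: [-3.137, 0.002, 1.508]
contact_force: [0.6, 0.1, -3.0]
opening: 0.118
```

jog_arm:
  series:
    - [[0,0,0.5,0,0,0,0],[0,0,1,0,0,0,0],[0,0,1,0,0,0,0]]

```text
clock: 7.45
eef_pos: [514.2, 106.4, 213.2]
tcp_rot: [-3.138, 0.002, 1.512]
contact_force: [-0.3, -0.4, -2.3]
opening: 0.113
```

Run:
```python
from h import *
plan(515.3,105.7,185,86.6)
for n in("side","top"): cv2.imwrite(f"pics/{n}6.png",r.grab_frame(n)[:,:,::-1])
t=cv2.imread("pics/top6.png");s=cv2.imread("pics/side6.png")
cv2.imwrite("pics/c10t.png",cv2.resize(t[105:235,225:325],None,fx=4.4,fy=4.4,interpolation=cv2.INTER_CUBIC))
cv2.imwrite("pics/c10s.png",cv2.resize(s[165:275,215:335],None,fx=5,fy=5,interpolation=cv2.INTER_CUBIC))
```

```text
t 7.45 tcp [514.2 106.4 213.2] rot [-1.7978e+02  1.0000e-01  8.6640e+01] F [-0.34 -0.42 -2.32] M [ 0.1  -0.05 -0.  ] op 0.113
shift cm [-0.06   0.122  2.816] turn [-0.22  0.1   0.04] rows>= 0.45
```

View pics/c10t.png

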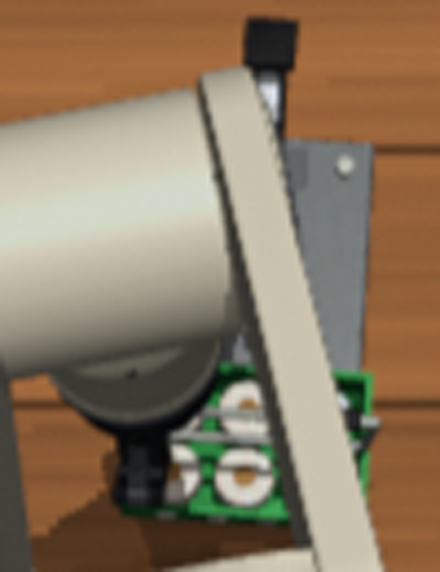

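View pics/c10s.png

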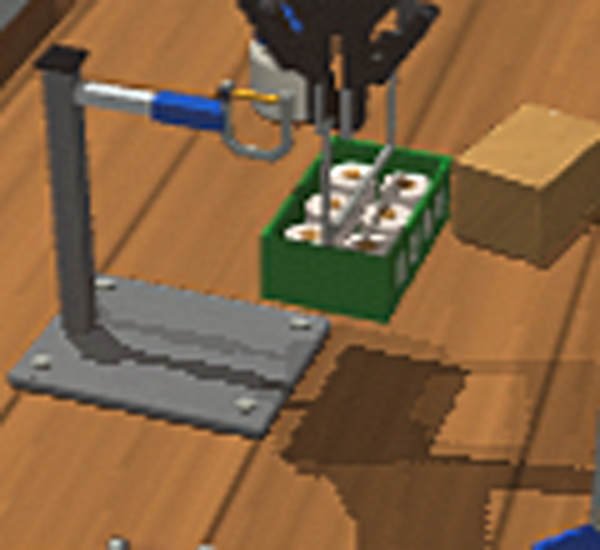

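The caddy sits ahead of the hook, parallel to the rail's cross direction and level. I'll lower it so the bar is level with the nose's outer face (z about 228) and close to about 9 mm before the expected contact.

jog_arm:
  series:
    - [[0,0,1.5,0,0,0,0],[0,0.8,3,0,0,0,0],[0,2,3,0,0,0,0],[0,3,3,0,0,0,0],[0,3.4,3,0,0,0,0]]

```text
clock: 8.18
eef_pos: [550.3, 103.6, 184.5]
tcp_rot: [-3.14, 0.001, 1.511]
contact_force: [-0.1, 0.4, -3.0]
opening: 0.115
```

jog_arm:
  series:
    - [[0,0,0,0,0,0,0],[0,0,0,0,0,0,0],[0,0,0,0,0,0,0]]

```text
clock: 8.55
eef_pos: [548.8, 103.6, 184.4]
tcp_rot: [-3.14, 0.001, 1.512]
contact_force: [-0.6, 0.7, -2.5]
opening: 0.112
```

Run:
```python
from h import *
plan(548.9,103.7,183,86.6)
s=cv2.cvtColor(r.grab_frame("side"),cv2.COLOR_RGB2BGR);cv2.imwrite("pics/side7.png",s)
cv2.imwrite("pics/c11.png",cv2.resize(s[165:255,235:335],None,fx=7,fy=6.6,interpolation=cv2.INTER_CUBIC))
```

```text
t 8.55 tcp [548.8 103.6 184.4] rot [-1.7989e+02  8.0000e-02  8.6610e+01] F [-0.57  0.66 -2.53] M [ 0.11 -0.03  0.05] op 0.112
shift cm [0.006 0.013 0.136] turn [-0.11  0.08  0.01] rows>= 0.02
```

View pics/c11.png

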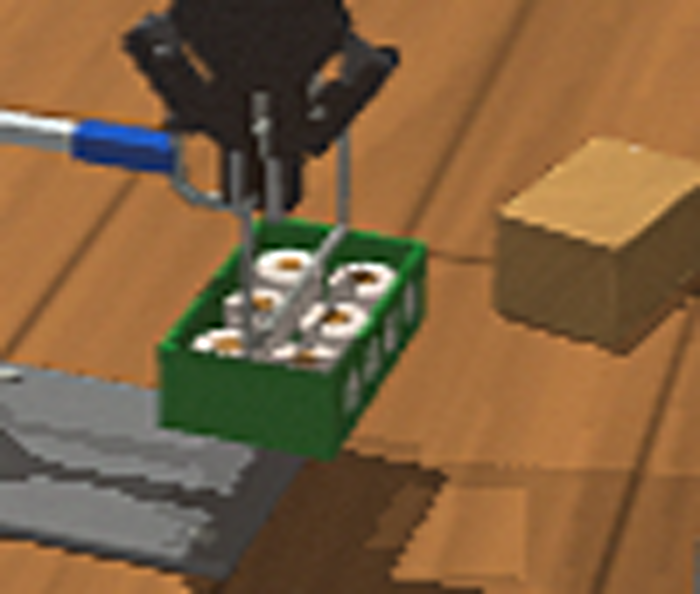

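jog_arm:
  series:
    - [[0,0.15,0,0,0,0,0],[0,0.3,0,0,0,0,0],[0,0.3,0,0,0,0,0]]

```text
clock: 8.98
eef_pos: [552.1, 103.5, 184.2]
tcp_rot: [-3.14, 0.001, 1.511]
contact_force: [-1.0, 0.3, -2.7]
opening: 0.113
```

jog_arm:
  series:
    - [[0,0.05,0,0,0,0,0],[0,0.1,0,0,0,0,0],[0,0.1,0,0,0,0,0]]

```text
clock: 9.35
eef_pos: [553.0, 103.4, 184.1]
tcp_rot: [-3.14, 0.001, 1.511]
contact_force: [0.3, 0.8, -1.7]
opening: 0.111
```

jog_arm:
  series:
    - [[0,0.05,0,0,0,0,0],[0,0.1,0,0,0,0,0],[0,0.1,0,0,0,0,0]]

```text
clock: 9.72
eef_pos: [554.0, 103.3, 184.2]
tcp_rot: [-3.14, 0.002, 1.511]
contact_force: [-0.1, -0.4, -3.1]
opening: 0.109
```

jog_arm:
  series:
    - [[0,0.05,0,0,0,0,0],[0,0.1,0,0,0,0,0],[0,0.1,0,0,0,0,0]]

```text
clock: 10.1
eef_pos: [555.0, 103.3, 184.2]
tcp_rot: [-3.14, 0.002, 1.512]
contact_force: [0.4, -0.0, -2.7]
opening: 0.114
```

```bash
python3 -c "
from h import *
plan(0,0,0,86.6)"
```

```text
t 10.1 tcp [555.  103.3 184.2] rot [-1.7989e+02  9.0000e-02  8.6600e+01] F [ 0.38 -0.03 -2.69] M [0.19 0.02 0.02] op 0.114
shift cm [-13.569 -54.754  18.546] turn [-0.11  0.09  0.  ] rows>= 9.5
```

jog_arm:
  series:
    - [[0,0.05,0,0,0,0,0],[0,0.1,0,0,0,0,0],[0,0.1,0,0,0,0,0]]

```text
clock: 10.48
eef_pos: [556.0, 103.2, 184.2]
tcp_rot: [-3.14, 0.001, 1.511]
contact_force: [-0.5, 0.8, -2.6]
opening: 0.114
```

jog_arm:
  series:
    - [[0,0.05,0,0,0,0,0],[0,0.1,0,0,0,0,0],[0,0.1,0,0,0,0,0]]

```text
clock: 10.85
eef_pos: [557.0, 103.2, 184.2]
tcp_rot: [-3.14, 0.001, 1.512]
contact_force: [0.1, -0.3, -2.7]
opening: 0.113
```

jog_arm:
  series:
    - [[0,0.05,0,0,0,0,0],[0,0.1,0,0,0,0,0],[0,0.1,0,0,0,0,0]]

```text
clock: 11.22
eef_pos: [558.0, 103.1, 184.2]
tcp_rot: [-3.14, 0.001, 1.512]
contact_force: [-0.8, 0.3, -2.3]
opening: 0.117
```

```bash
python3 -c "
from h import *
plan(0,0,0,86.6)"
```

```text
t 11.22 tcp [558.  103.1 184.2] rot [-1.7989e+02  8.0000e-02  8.6600e+01] F [-0.82  0.33 -2.26] M [ 0.13 -0.02 -0.01] op 0.117
shift cm [-13.571 -55.053  18.545] turn [-0.11  0.08  0.  ] rows>= 9.55
```

jog_arm:
  series:
    - [[0,0.05,0,0,0,0,0],[0,0.1,0,0,0,0,0],[0,0.1,0,0,0,0,0]]

```text
clock: 11.6
eef_pos: [559.0, 103.0, 184.2]
tcp_rot: [-3.14, 0.002, 1.511]
contact_force: [-0.7, 0.4, -3.0]
opening: 0.114
```

```bash
python3 -c "
from h import *
plan(0,0,0,86.6)"
```

```text
t 11.6 tcp [559.  103.  184.2] rot [-1.7989e+02  9.0000e-02  8.6600e+01] F [-0.68  0.38 -2.97] M [ 0.11 -0.04 -0.02] op 0.114
shift cm [-13.571 -55.158  18.543] turn [-0.11  0.09  0.  ] rows>= 9.56
```

jog_arm:
  series:
    - [[0,0.05,0,0,0,0,0],[0,0.1,0,0,0,0,0],[0,0.1,0,0,0,0,0]]

```text
clock: 11.98
eef_pos: [559.6, 103.0, 184.1]
tcp_rot: [-3.139, 0.002, 1.511]
contact_force: [-1.9, 0.1, -2.6]
opening: 0.117
```

```bash
python3 -c "
from h import *
plan(0,0,0,86.6)
s=cv2.cvtColor(r.grab_frame('side'),cv2.COLOR_RGB2BGR);cv2.imwrite('pics/side8.png',s)
cv2.imwrite('pics/c12.png',cv2.resize(s[170:225,235:305],None,fx=10,fy=10,interpolation=cv2.INTER_CUBIC))
n=[562.4,54.9,238];print(proj('side',n),proj('side',[555,55,228]),proj('side',[558,103,228]))
"
```

```text
t 11.97 tcp [559.6 103.  184.1] rot [-1.7984e+02  9.0000e-02  8.6600e+01] F [-1.89  0.07 -2.61] M [ 0.15  0.31 -0.07] op 0.117
shift cm [-13.573 -55.201  18.577] turn [-0.16  0.09 -0.  ] rows>= 9.57
[272.31040398 183.53066525] [274.42478608 186.44482871] [269.45594475 192.99090242]
```

View pics/c12.png

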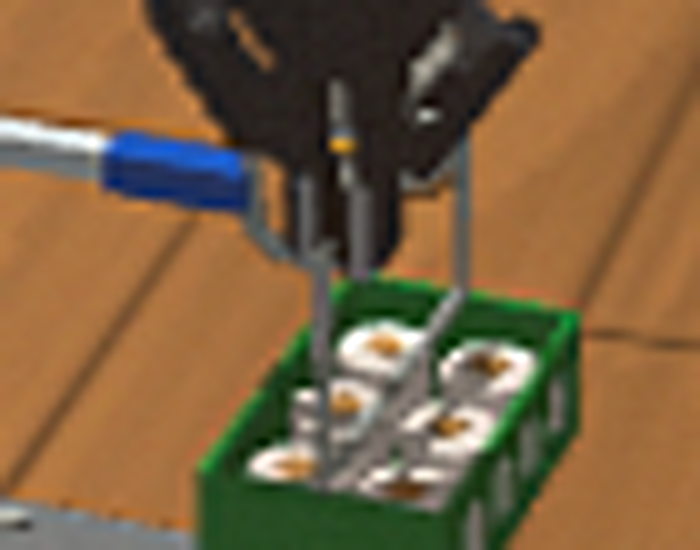

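jog_arm:
  series:
    - [[0,0.05,0,0,0,0,0],[0,0.1,0,0,0,0,0],[0,0.1,0,0,0,0,0]]

```text
clock: 12.4
eef_pos: [560.1, 102.9, 183.9]
tcp_rot: [-3.138, 0.002, 1.511]
contact_force: [-5.9, 0.5, -0.5]
opening: 0.11
```

```bash
python3 -c "
from h import *
plan(0,0,0,86.6)"
```

```text
t 12.4 tcp [560.1 102.9 183.9] rot [-1.7978e+02  9.0000e-02  8.6590e+01] F [-5.89  0.5  -0.54] M [ 0.21  0.87 -0.27] op 0.11
shift cm [-13.581 -55.226  18.626] turn [-0.22  0.09 -0.01] rows>= 9.57
```

There's a clear touch: -5.6 N, and Mz/F gives the 48 mm lever, so the bar is on the nose. Onset was at a commanded x of about 559.6 (measured about 559.4). Way_in is +18 mm from there, so eef x should be about 577.4. I'll back off, rise and go over.

jog_arm:
  series:
    - [[0,-0.5,0,0,0,0,0],[0,-1,0,0,0,0,0],[0,-1,-1.2,0,0,0,0],[0,-1,-2.8,0,0,0,0],[0,-1,-2.8,0,0,0,0]]

```text
clock: 13.02
eef_pos: [552.6, 103.8, 214.5]
tcp_rot: [3.14, 0.001, 1.512]
contact_force: [-0.0, -0.0, -2.1]
opening: 0.115
```

jog_arm:
  series:
    - [[0,0.5,0,0,0,0,0],[0,1.4,0,0,0,0,0],[0,2.2,0,0,0,0,0],[0,2.66,0,0,0,0,0],[0,2.66,0,0,0,0,0]]

```text
clock: 13.65
eef_pos: [577.8, 101.9, 211.8]
tcp_rot: [-3.139, 0.002, 1.511]
contact_force: [-0.6, 0.1, -2.6]
opening: 0.112
```

jog_arm:
  series:
    - [[0,0,0,0,0,0,0],[0,0,0,0,0,0,0]]

```text
clock: 13.9
eef_pos: [577.4, 102.0, 212.1]
tcp_rot: [-3.14, 0.001, 1.512]
contact_force: [0.3, -0.4, -2.6]
opening: 0.115
```

```bash
python3 -c "
from h import *
plan(577.4,102.1,195,86.6)
for n in('side','top'):
  s=cv2.cvtColor(r.grab_frame(n),cv2.COLOR_RGB2BGR);cv2.imwrite(f'pics/{n}9.png',s)
s=cv2.imread('pics/side9.png')
cv2.imwrite('pics/c13.png',cv2.resize(s[155:225,225:305],None,fx=9,fy=8.5,interpolation=cv2.INTER_CUBIC))
"
```

```text
t 13.9 tcp [577.4 102.  212.1] rot [-1.7988e+02  8.0000e-02  8.6600e+01] F [ 0.26 -0.37 -2.64] M [ 0.09 -0.05  0.  ] op 0.115
shift cm [0.013 0.005 1.714] turn [-0.12  0.08  0.  ] rows>= 0.27
```

View pics/c13.png

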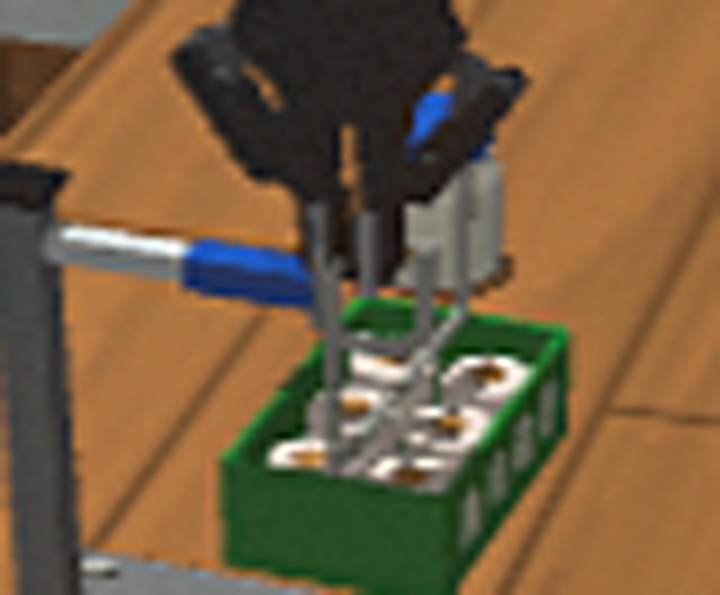

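View pics/top9.png

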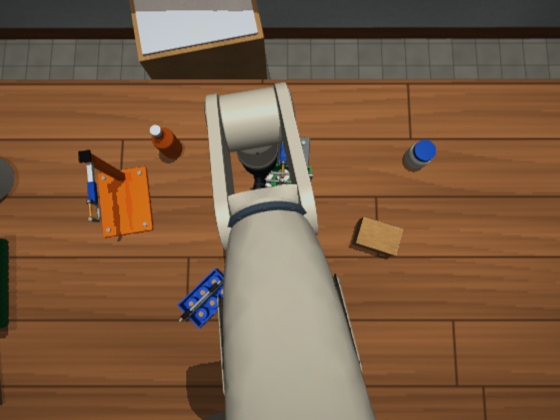

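The nose at crop (427,250) is inside the ring window with the bar above it, and the bystanders haven't moved. Starting straight down.

jog_arm:
  series:
    - [[0,0,0.5,0,0,0,0],[0,0,1,0,0,0,0],[0,0,1.4,0,0,0,0],[0,0,1.4,0,0,0,0]]

```text
clock: 14.5
eef_pos: [577.2, 101.9, 197.6]
tcp_rot: [-3.139, 0.002, 1.511]
contact_force: [-0.2, -0.6, -3.1]
opening: 0.114
```

jog_arm:
  series:
    - [[0,0,0.15,0,0,0,0],[0,0,0.3,0,0,0,0],[0,0,0.3,0,0,0,0]]

```text
clock: 14.88
eef_pos: [577.5, 101.9, 195.1]
tcp_rot: [-3.14, 0.002, 1.512]
contact_force: [-1.0, -0.3, -2.7]
opening: 0.115
```

jog_arm:
  series:
    - [[0,0,0.15,0,0,0,0],[0,0,0.3,0,0,0,0],[0,0,0.3,0,0,0,0]]

```text
clock: 15.25
eef_pos: [577.4, 101.9, 192.0]
tcp_rot: [-3.139, 0.002, 1.511]
contact_force: [-0.8, -0.6, -2.9]
opening: 0.114
```

jog_arm:
  series:
    - [[0,0,0.15,0,0,0,0],[0,0,0.3,0,0,0,0],[0,0,0.3,0,0,0,0]]

```text
clock: 15.62
eef_pos: [577.6, 101.9, 189.3]
tcp_rot: [-3.14, 0.001, 1.512]
contact_force: [-1.6, 0.2, 0.7]
opening: 0.11
```

jog_arm:
  series:
    - [[0,0,0.1,0,0,0,0],[0,0,0.2,0,0,0,0],[0,0,0.2,0,0,0,0]]

```text
clock: 16.0
eef_pos: [577.6, 101.9, 187.1]
tcp_rot: [-3.14, 0.002, 1.512]
contact_force: [-1.0, 0.2, 1.5]
opening: 0.115
```

```bash
python3 -c "
from h import *
plan(577.4,102.1,185,86.6)"
```

```text
t 16.0 tcp [577.6 101.9 187.1] rot [-1.7989e+02  9.0000e-02  8.6600e+01] F [-1.01  0.23  1.52] M [ 0.    0.2  -0.08] op 0.115
shift cm [ 0.016 -0.018  0.209] turn [-0.11  0.09  0.  ] rows>= 0.03
```

The force is rising softly at about 4 N, below nose-top height, so this is the gate and not the nose. Continuing.

jog_arm:
  series:
    - [[0,0,0.15,0,0,0,0],[0,0,0.3,0,0,0,0],[0,0,0.3,0,0,0,0]]

```text
clock: 16.38
eef_pos: [577.7, 101.9, 184.1]
tcp_rot: [-3.14, 0.001, 1.512]
contact_force: [0.0, -0.0, 1.8]
opening: 0.112
```

jog_arm:
  series:
    - [[0,0,0.15,0,0,0,0],[0,0,0.3,0,0,0,0],[0,0,0.3,0,0,0,0]]

```text
clock: 16.75
eef_pos: [577.8, 101.9, 181.2]
tcp_rot: [-3.14, 0.001, 1.512]
contact_force: [1.0, -0.5, 3.2]
opening: 0.109
```

```bash
python3 -c "
from h import *
plan(577.4,102.1,185,86.6)"
```

```text
t 16.75 tcp [577.8 101.9 181.2] rot [-1.7992e+02  9.0000e-02  8.6610e+01] F [ 0.98 -0.46  3.24] M [-0.13 -0.08  0.06] op 0.109
shift cm [ 0.016 -0.044 -0.383] turn [-0.08  0.09  0.01] rows>= 0.06
```

jog_arm:
  series:
    - [[0,0,0.15,0,0,0,0],[0,0,0.3,0,0,0,0],[0,0,0.3,0,0,0,0]]

```text
clock: 17.12
eef_pos: [577.2, 101.9, 177.9]
tcp_rot: [-3.139, 0.002, 1.511]
contact_force: [0.1, 0.3, 2.2]
opening: 0.114
```

jog_arm:
  series:
    - [[0,0,0.15,0,0,0,0],[0,0,0.3,0,0,0,0],[0,0,0.3,0,0,0,0]]

```text
clock: 17.5
eef_pos: [577.1, 101.9, 174.9]
tcp_rot: [-3.139, 0.002, 1.511]
contact_force: [-0.9, 0.2, 2.2]
opening: 0.114
```

```bash
python3 -c "
from h import *
plan(577.4,102.1,185,86.6)"
```

```text
t 17.5 tcp [577.1 101.9 174.9] rot [-1.7984e+02  9.0000e-02  8.6600e+01] F [-0.94  0.17  2.23] M [-0.05  0.09  0.01] op 0.114
shift cm [ 0.021  0.022 -1.012] turn [-0.16  0.09 -0.  ] rows>= 0.16
```

jog_arm:
  series:
    - [[0,0,0.15,0,0,0,0],[0,0,0.3,0,0,0,0],[0,0,0.3,0,0,0,0]]

```text
clock: 17.88
eef_pos: [577.0, 101.9, 171.8]
tcp_rot: [-3.139, 0.002, 1.511]
contact_force: [-1.8, 0.6, 1.9]
opening: 0.113
```

jog_arm:
  series:
    - [[0,0,0.15,0,0,0,0],[0,0,0.3,0,0,0,0],[0,0,0.3,0,0,0,0]]

```text
clock: 18.25
eef_pos: [576.6, 101.9, 168.6]
tcp_rot: [-3.138, 0.002, 1.511]
contact_force: [-4.4, -0.2, 1.1]
opening: 0.113
```

```bash
python3 -c "
from h import *
plan(577.4,102.1,185,86.6)"
```

```text
t 18.25 tcp [576.6 101.9 168.6] rot [-1.7978e+02  1.0000e-01  8.6590e+01] F [-4.44 -0.18  1.15] M [ 0.03  0.67 -0.27] op 0.113
shift cm [ 0.024  0.073 -1.643] turn [-0.22  0.1  -0.01] rows>= 0.26
```

At this depth (bar about 18–20 mm below the mark) the gate is close to its stop and pushes the bar toward the nose. I'll ease 0.7 mm toward the nose so the tip passes.

jog_arm:
  series:
    - [[0,-0.07,0,0,0,0,0],[0,-0.07,0.1,0,0,0,0],[0,-0.07,0.1,0,0,0,0]]

```text
clock: 18.62
eef_pos: [576.3, 101.9, 167.9]
tcp_rot: [-3.139, 0.002, 1.511]
contact_force: [-6.0, 0.8, -0.2]
opening: 0.113
```

```bash
python3 -c "
from h import *
plan(577.4,102.1,185,86.6)"
```

```text
t 18.62 tcp [576.3 101.9 167.9] rot [-1.7983e+02  9.0000e-02  8.6590e+01] F [-6.05  0.8  -0.18] M [ 0.08  0.78 -0.25] op 0.113
shift cm [ 0.02   0.101 -1.714] turn [-0.17  0.09 -0.01] rows>= 0.27
```

jog_arm:
  series:
    - [[0,-0.07,0,0,0,0,0],[0,-0.07,0.1,0,0,0,0],[0,-0.07,0.1,0,0,0,0]]

```text
clock: 19.0
eef_pos: [577.0, 102.0, 167.2]
tcp_rot: [-3.141, 0.001, 1.512]
contact_force: [0.4, -0.2, -2.2]
opening: 0.113
```

```bash
python3 -c "
from h import *
plan(577.4,102.1,185,86.6)"
```

```text
t 19.0 tcp [577.  102.  167.2] rot [-1.7999e+02  8.0000e-02  8.6620e+01] F [ 0.42 -0.2  -2.17] M [ 0.04 -0.01  0.01] op 0.113
shift cm [ 0.008  0.043 -1.785] turn [-0.01  0.08  0.02] rows>= 0.29
```

jog_arm:
  series:
    - [[0,0,0,0,0,0,0],[0,0,0,0,0,0,0]]

```text
clock: 19.25
eef_pos: [576.4, 102.0, 167.2]
tcp_rot: [-3.14, 0.001, 1.512]
contact_force: [0.6, 0.1, -2.2]
opening: 0.115
```

```bash
python3 -c "
from h import *
plan(577.4,102.1,185,86.6)
s=cv2.cvtColor(r.grab_frame('side'),cv2.COLOR_RGB2BGR);cv2.imwrite(f'pics/side10.png',s)
cv2.imwrite('pics/c14.png',cv2.resize(s[155:245,215:315],None,fx=7.5,fy=6.6,interpolation=cv2.INTER_CUBIC))
"
```

```text
t 19.25 tcp [576.4 102.  167.2] rot [-1.7992e+02  8.0000e-02  8.6610e+01] F [ 0.61  0.14 -2.21] M [ 0.1  -0.02 -0.02] op 0.115
shift cm [ 0.013  0.092 -1.779] turn [-0.08  0.08  0.  ] rows>= 0.28
```

View pics/c14.png

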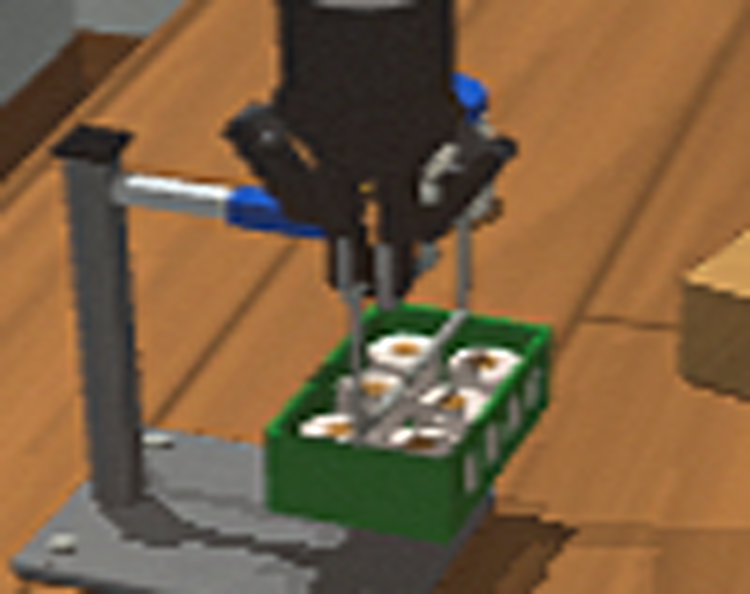

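Forces have dropped to the bare weight and a brass pixel shows level above the bar, so the gate has probably snapped shut. Lowering gently until it rests.

jog_arm:
  series:
    - [[0,0,0.2,0,0,0,0],[0,0,0.4,0,0,0,0],[0,0,0.4,0,0,0,0]]

```text
clock: 19.68
eef_pos: [575.9, 102.0, 162.9]
tcp_rot: [-3.139, 0.002, 1.512]
contact_force: [0.4, -0.2, -2.9]
opening: 0.116
```

jog_arm:
  series:
    - [[0,0,0.2,0,0,0,0],[0,0,0.4,0,0,0,0],[0,0,0.4,0,0,0,0]]

```text
clock: 20.05
eef_pos: [575.9, 102.0, 158.9]
tcp_rot: [-3.139, 0.002, 1.512]
contact_force: [-0.6, 0.2, -2.1]
opening: 0.111
```

```bash
python3 -c "
from h import *
plan(577.4,102.1,185,86.6)"
```

```text
t 20.05 tcp [575.9 102.  158.9] rot [-1.7986e+02  9.0000e-02  8.6600e+01] F [-0.62  0.22 -2.11] M [ 0.18 -0.01  0.06] op 0.111
shift cm [ 0.019  0.142 -2.61 ] turn [-0.14  0.09  0.  ] rows>= 0.42
```

jog_arm:
  series:
    - [[0,0,0.2,0,0,0,0],[0,0,0.4,0,0,0,0],[0,0,0.4,0,0,0,0]]

```text
clock: 20.42
eef_pos: [575.9, 101.9, 154.9]
tcp_rot: [-3.139, 0.002, 1.512]
contact_force: [-0.2, 0.3, -2.8]
opening: 0.115
```

jog_arm:
  series:
    - [[0,0,0.1,0,0,0,0],[0,0,0.2,0,0,0,0],[0,0,0.2,0,0,0,0]]

```text
clock: 20.8
eef_pos: [576.0, 102.0, 153.1]
tcp_rot: [-3.14, 0.002, 1.511]
contact_force: [-0.5, -0.2, -2.7]
opening: 0.116
```

jog_arm:
  series:
    - [[0,0,0.1,0,0,0,0],[0,0,0.1,0,0,0,0],[0,0,0.1,0,0,0,0]]

```text
clock: 21.18
eef_pos: [576.3, 102.0, 152.3]
tcp_rot: [-3.14, 0.001, 1.512]
contact_force: [0.6, 1.1, -1.2]
opening: 0.113
```

```bash
python3 -c "
from h import *
plan(577.4,102.1,185,86.6)"
```

```text
t 21.18 tcp [576.3 102.  152.3] rot [-1.7991e+02  8.0000e-02  8.6600e+01] F [ 0.59  1.11 -1.23] M [ 0.06 -0.16  0.07] op 0.113
shift cm [ 0.015  0.107 -3.274] turn [-0.09  0.08  0.  ] rows>= 0.52
```

jog_arm:
  series:
    - [[0,0,0.05,0,0,0,0],[0,0,0.1,0,0,0,0],[0,0,0.1,0,0,0,0]]

```text
clock: 21.55
eef_pos: [576.5, 102.0, 151.5]
tcp_rot: [-3.141, 0.001, 1.512]
contact_force: [0.2, -0.1, 2.2]
opening: 0.113
```

```bash
python3 -c "
from h import *
plan(577.4,102.1,185,86.6)
s=cv2.cvtColor(r.grab_frame('side'),cv2.COLOR_RGB2BGR);cv2.imwrite(f'pics/side11.png',s)
cv2.imwrite('pics/c15.png',cv2.resize(s[155:245,215:315],None,fx=7.5,fy=6.6,interpolation=cv2.INTER_CUBIC))
"
```

```text
t 21.55 tcp [576.5 102.  151.5] rot [-1.7994e+02  8.0000e-02  8.6610e+01] F [ 0.16 -0.14  2.22] M [-0.14 -0.24  0.02] op 0.113
shift cm [ 0.015  0.085 -3.353] turn [-0.06  0.08  0.01] rows>= 0.54
```

View pics/c15.png

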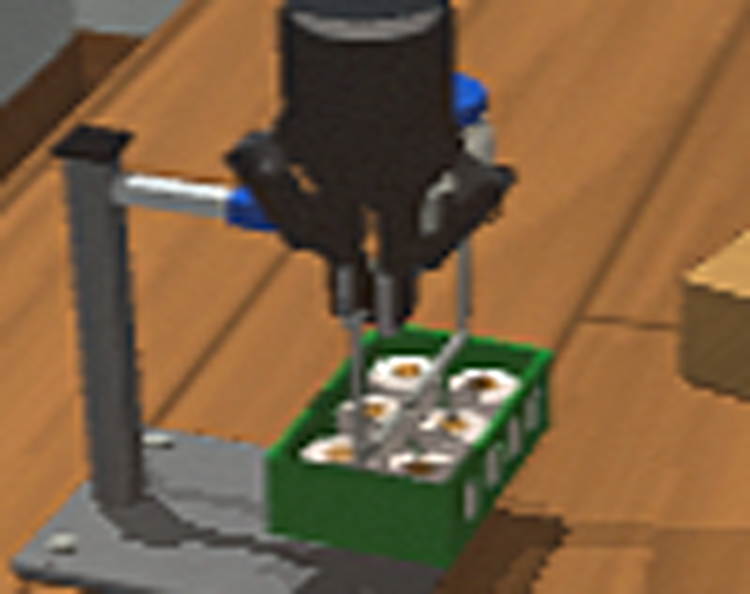

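The bar rests on the hook: Fz rose from -2.5 to +2.2 N, about 40 mm below the gate's first touch. I'll relax a little, then open.

jog_arm:
  series:
    - [[0,0,-0.04,0,0,0,0],[0,0,-0.04,0,0,0,0],[0,0,-0.04,0,0,0,0]]
  newtons: 20

```text
clock: 21.98
eef_pos: [576.3, 102.0, 151.6]
tcp_rot: [-3.14, 0.001, 1.512]
contact_force: [2.7, -0.5, 0.6]
opening: 0.115
```

jog_arm:
  series:
    - [[0,0,0,0,0,0,1.2],[0,0,0,0,0,0,1.6],[0,0,0,0,0,0,2],[0,0,0,0,0,0,3],[0,0,0,0,0,0,4]]

```text
clock: 22.6
eef_pos: [576.0, 102.0, 151.5]
tcp_rot: [-3.139, 0.002, 1.511]
contact_force: [0.3, 0.3, 0.6]
opening: 0.467
```

jog_arm:
  series:
    - [[0,0,0,0,0,0,4.5],[0,0,0,0,0,0,4.5],[0,0,0,0,0,0,4.5],[0,0,0,0,0,0,4.5]]

```text
clock: 23.1
eef_pos: [576.1, 102.0, 151.5]
tcp_rot: [-3.14, 0.001, 1.511]
contact_force: [-0.9, -0.7, 1.3]
opening: 0.523
```

```bash
python3 -c "
from h import *
plan(577.4,102.1,185,86.6)
s=cv2.cvtColor(r.grab_frame('side'),cv2.COLOR_RGB2BGR);cv2.imwrite(f'pics/side12.png',s)
cv2.imwrite('pics/c16.png',cv2.resize(s[155:245,215:315],None,fx=7.5,fy=6.6,interpolation=cv2.INTER_CUBIC))
"
```

```text
t 23.1 tcp [576.1 102.  151.5] rot [-1.7989e+02  9.0000e-02  8.6600e+01] F [-0.89 -0.7   1.35] M [ 0.01  0.01 -0.03] op 0.523
shift cm [ 0.017  0.126 -3.347] turn [-0.11  0.09  0.  ] rows>= 0.54
```

View pics/c16.png

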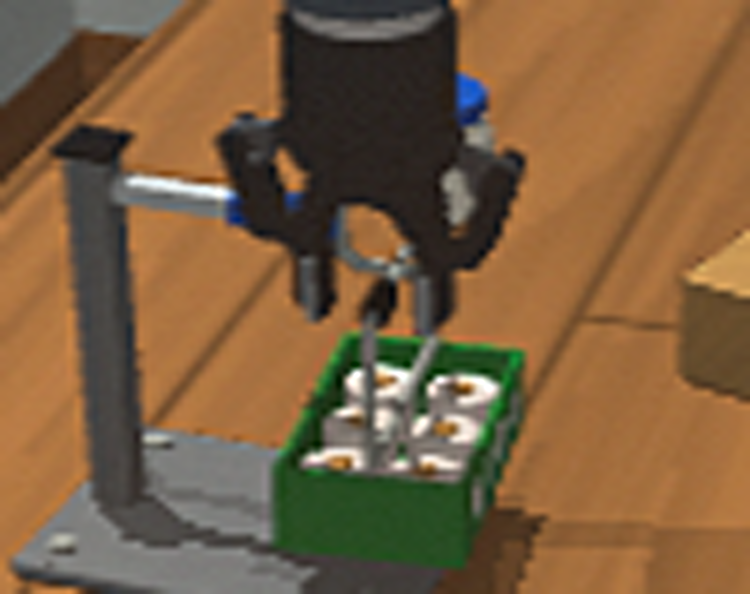

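The caddy is hanging from the hook with the fingers free on both sides and the gate side of the hook visible. Backing straight up.

jog_arm:
  series:
    - [[0,0,-0.8,0,0,0,5],[0,0,-2.5,0,0,0,5],[0,0,-5,0,0,0,5],[0,0,-8,0,0,0,5],[0,0,-11,0,0,0,5]]

```text
clock: 23.78
eef_pos: [576.4, 102.2, 263.9]
tcp_rot: [-3.141, 0.001, 1.512]
contact_force: [0.1, 0.3, -0.4]
opening: 0.589
```

jog_arm:
  series:
    - [[2,-2,-1,0,0,0,5],[6,-6,-2,0,0,0,5],[10,-10,-3,0,0,0,5],[14,-12,-3,0,0,0,5],[18,-14,-3,0,0,0,5]]

```text
clock: 24.4
eef_pos: [446.7, 291.6, 293.5]
tcp_rot: [3.141, -0.0, 1.512]
contact_force: [0.0, -0.4, 0.4]
opening: 0.589
```

```bash
python3 -c "
from h import *
plan(577.4,102.1,185,86.6)
for n in('side','top'):
  s=cv2.cvtColor(r.grab_frame(n),cv2.COLOR_RGB2BGR);cv2.imwrite(f'pics/{n}13.png',s)
s=cv2.imread('pics/side13.png');t=cv2.imread('pics/top13.png')
cv2.imwrite('pics/c17.png',cv2.resize(s[160:255,210:310],None,fx=7.5,fy=6.3,interpolation=cv2.INTER_CUBIC))
cv2.imwrite('pics/c18.png',cv2.resize(t[95:235,225:345],None,fx=4.2,fy=4.2,interpolation=cv2.INTER_CUBIC))
"
```

```text
t 24.4 tcp [446.7 291.6 293.5] rot [179.99  -0.    86.61] F [ 0.01 -0.42  0.39] M [ 0.03 -0.08  0.02] op 0.589
shift cm [-18.142  14.171  10.853] turn [ 0.01 -0.    0.01] rows>= 4.07
```

View pics/c17.png

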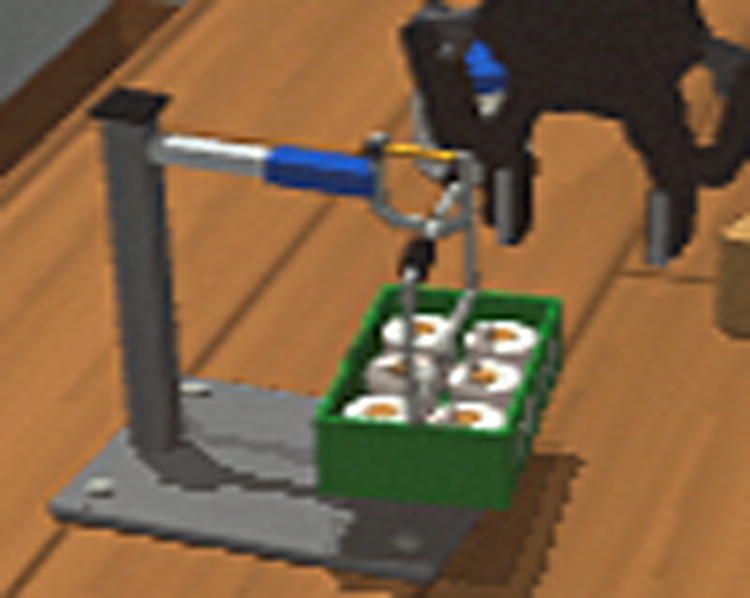

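View pics/c18.png

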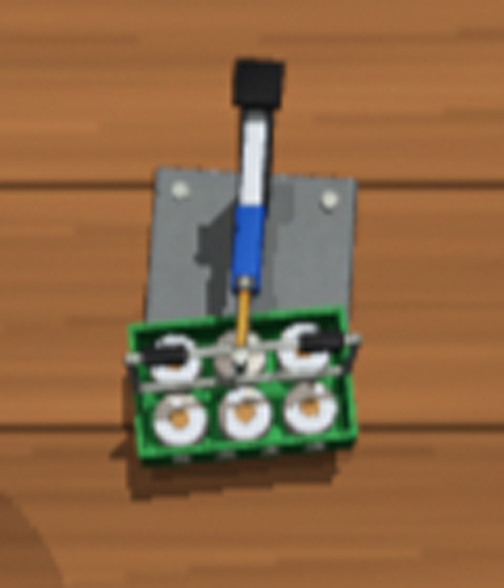

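The caddy hangs level inside the hook. The gate is shut above the bar (side crop 390–450,152), and the hook sits midway between the sleeves (top crop x 240, against 165 and 320). Next I let it settle, then check motion and bystanders.

jog_arm:
  series:
    - [[0,0,0,0,0,0,5],[0,0,0,0,0,0,5],[0,0,0,0,0,0,5],[0,0,0,0,0,0,5],[0,0,0,0,0,0,5]]

```text
clock: 25.12
eef_pos: [447.4, 289.8, 291.5]
tcp_rot: [-3.14, 0.002, 1.511]
contact_force: [0.1, -0.6, -0.2]
opening: 0.584
```

jog_arm:
  series:
    - [[0,0,0,0,0,0,5],[0,0,0,0,0,0,5],[0,0,0,0,0,0,5],[0,0,0,0,0,0,5],[0,0,0,0,0,0,5]]

```text
clock: 25.75
eef_pos: [447.3, 290.2, 291.6]
tcp_rot: [-3.14, 0.001, 1.512]
contact_force: [-0.6, 0.1, 0.1]
opening: 0.586
```

jog_arm:
  series:
    - [[0,0,0,0,0,0,5],[0,0,0,0,0,0,5],[0,0,0,0,0,0,5],[0,0,0,0,0,0,5],[0,0,0,0,0,0,5]]

```text
clock: 26.38
eef_pos: [447.3, 290.1, 291.6]
tcp_rot: [-3.14, 0.002, 1.511]
contact_force: [0.7, -0.1, -0.4]
opening: 0.586
```

Run:
```python
from h import *
def g(f):
    h=cv2.cvtColor(f,cv2.COLOR_RGB2HSV);m=cv2.inRange(h,(40,90,40),(85,255,255));m[:, :225]=0;m[:120]=0
    p=cv2.findNonZero(m);rc=cv2.minAreaRect(p);return p.mean((0,1)).round(2),[np.round(x,1) for x in rc]
for i in range(5):
    f=r.grab_frame("top" if i<4 else "side");print(g(f))
cv2.imwrite("pics/side14.png",f[:,:,::-1]);cv2.imwrite('pics/c19.png',cv2.resize(f[160:255,210:310,::-1],None,fx=7.5,fy=6.3,interpolation=cv2.INTER_CUBIC))
a=cv2.imread("pics/top0.png");b=cv2.imread("pics/top13.png")
for n,(y0,y1,x0,x1) in dict(bottle=(115,170,140,190),jar=(135,175,398,442),carton=(210,262,345,410)).items():
    print(n,np.abs(a[y0:y1,x0:x1].astype(int)-b[y0:y1,x0:x1]).mean().round(2))
print(r.sense()["clock"])
```

```text
(array([282.37, 187.79]), [array([282.2, 186.5]), array([34.1, 52.5]), np.float64(86.3)])
(array([282.38, 187.76]), [array([282.1, 186.3]), array([33.9, 52.4]), np.float64(86.1)])
(array([282.43, 187.74]), [array([282.2, 186.3]), array([33.7, 52.5]), np.float64(86.4)])
(array([282.46, 187.73]), [array([282.3, 186.3]), array([33.8, 52.4]), np.float64(86.6)])
(array([266.95, 225.34]), [array([267.8, 222.4]), array([31.4, 34.1]), np.float64(6.3)])
bottle 4.96
jar 3.58
carton 3.89
26.625
```

View pics/c19.png

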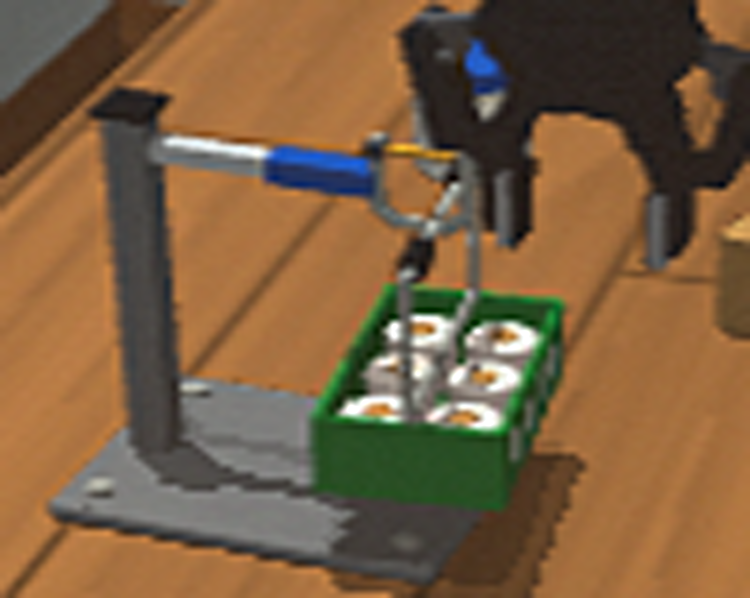

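It's hanging still (drift about 0.03 px per frame, a few mm/s), the gate is shut, and the bystanders are unmoved. Handing in.

```bash
python3 -c "
from rig import r
r.sign_off();print('done')"
```

```text
the job is handed in; nothing more can be done
done
```

The green caddy is hanging on the grey stand's snap hook, and I handed the job in at about 27 s of the 64 s allowed. I took it by its +y sleeve and found the hook by touching the nose with the bar (about 6 N). I then came down 18 mm further in, through the gate, lowered the bar onto the hook and let go.

**Last checks:**
- **Hang:** the pictures show the gate level and shut above the bar. The caddy hangs level, with the hook midway between the sleeves.
- **Stillness:** the caddy drifted about 0.03 px between frames, a few mm/s at most.
- **Forces:** the most the wrist sensor read at the end of a move was about 6 N. Peaks between readings were not seen.
- **Bystanders:** the carton, bottle and jar look unmoved in the top view.

**What disagreed:**
- **First grasp:** it closed on nothing because the real finger tips sit about 27 mm behind the reported TCP. I saw this in both cameras and corrected for it.
- **Hook position:** touch put the nose about 2–3 mm farther in than the camera estimate. I went by touch.
- **Gate:** near the end of its travel it pushed the bar sideways, so I moved the bar about 1.4 mm toward the nose. The load came off at about 20 mm below the mark by my estimate, not the 30 mm described.

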